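# Load the sprung feed track of a drilling jig

### The job

Load the drilling jig's feed track: pull the follower back by its black T-shaped grip until its catch holds it open by itself, feeling for the end and not forcing it against the stop; then stand both aluminium blanks upright in the open track between the front stop and the follower. Then press the yellow release button so that the follower closes and clamps the two blanks against the front stop, let go, and leave the offcut, tape measure and everything else on the bench where they are.

Things in the scene. Friction and masses are not known exactly. Their poses are not given: they have to be found in the camera images.
- magazine: Feed track, screwed down: blue base plate 255 x 104 mm, 6 mm thick, two aluminium rails. Origin on the bench top, on the track's centre line. x runs along the track towards the front stop, y across, z up. A damper barrel lies on the centre line from x = -135 to -230 mm. At y = 25 to 53 mm, somewhere in x = -93 to -14 mm, stands the fixed catch bracket, 46 mm high.
- stop_face (a point): Point on the centre line of the track's floor at the inner face of the steel front stop (46 mm high), 100 mm from the magazine's origin along its x, 6 mm above the bench. The channel is 33 mm wide; its rails' flared tops are 20 mm above the bench. The blanks stand one behind the other from here towards -x, 30 mm each.
- follower (a joint): Travel (m) of the red follower in the channel: 0 = fully forward, grows as it is pulled towards the magazine's -x. Its flat front face lies 4 mm plus the travel behind the stop face; body 80 mm long, 45 mm high. A spring pushes it forward: 4 N at 0, 10 N at 100 mm; a damper (6 N at 0.1 m/s) makes it close softly. With both blanks clamped it reads 0.056.
- catch_pin: Steel pin, 5 mm, on the follower's +y side, 30 mm below the button's top; origin on the centre line. Not handled. At 72 to 100 mm of travel (set anew each time, not measured) it snaps into the catch, which then holds the follower. The catch's ramp adds up to 4 N just before; 4 mm further is the rubber end stop (about 15 N per mm). Over 20 N there damages the catch.
- pull_grip: The follower's black T-shaped pull grip, gripped from above: a web 14 mm wide across the track and 26 mm long, closed at its rear (-x) end by a 32 mm wide, 6 mm thick crossbar that the fingers pull against; all 40 mm high. Origin at the web's middle, 78 mm above the bench, on the centre line, 18 mm behind the follower's face (78 mm from the magazine's origin at travel 0); moves with the follower.
- release_top (a point): Centre of the top of the yellow round release button, 22 mm in diameter, on the follower, 62 mm above the bench when up, 48 mm behind the pull grip (towards the magazine's -x); moves with the follower. Pressed straight down 3 to 7 mm (full stroke 7) with 3 to 6 N it frees the catch, and the follower runs forward from under the finger.
- release (a joint): Depth (m) to which the release button is pressed: 0 up, 0.007 fully down.
- blank_1_mid (a point): Centre (35 mm above its foot) of the first aluminium blank: round bar 30 mm in diameter, 70 mm long, about 0.13 kg, standing on end; z along the bar. Standing in the track its centre is 41 mm above the bench. Grip it at or above its middle, across the track, to keep the fingers over the rails.
- blank_2_mid (a point): Centre of the second aluminium blank, the same as the first. The order in the track does not matter.
- offcut: Loose beech offcut, 60 x 85 x 24 mm, origin under its centre. Not to be disturbed.
- tape_measure: Loose yellow tape measure, 67 x 77 x 31 mm, origin under its centre. Not to be disturbed.
There are look-alikes about, which are no part of the job. Leave any blue or turquoise look-alike of the part that bears blank_1_mid alone.

How it is judged:
On the way, in this order (a step that is already met when the one before it is completed fails the run):
1. the follower is pulled back and held by the catch alone, at 70 mm of travel or more, with no finger on the grip (value of joint follower above 0.07 m and contact force between the fingers and pull_grip below 0.2 N and velocity of joint follower between -0.01 and 0.01 m/s), for 0.3 s.
2. both blanks stand in the track before the follower while it is still caught (value of joint follower above 0.07 m and x of blank_1_mid in the frame of magazine between 0.03 and 0.092 m and y of blank_1_mid in the frame of magazine between -0.005 and 0.005 m and z of blank_1_mid in the frame of magazine between 0.037 and 0.045 m and angle between each of blank_1_mid, blank_2_mid's own z axis and vertical below 0.1 rad and x of blank_2_mid in the frame of magazine between 0.03 and 0.092 m and y of blank_2_mid in the frame of magazine between -0.005 and 0.005 m and z of blank_2_mid in the frame of magazine between 0.037 and 0.045 m), for 0.2 s.
At the end, for the whole second after the job is handed in: Both blanks stand upright (within 0.1 rad) on the floor of the track, centres within 5 mm of its centre line, and the follower has closed on them: its travel lies between 53 and 59 mm. Everything is at rest (value of joint follower between 0.053 and 0.059 m and x of blank_1_mid in the frame of magazine between 0.03 and 0.092 m and y of blank_1_mid in the frame of magazine between -0.005 and 0.005 m and z of blank_1_mid in the frame of magazine between 0.037 and 0.045 m and angle between each of blank_1_mid, blank_2_mid's own z axis and vertical below 0.1 rad and x of blank_2_mid in the frame of magazine between 0.03 and 0.092 m and y of blank_2_mid in the frame of magazine between -0.005 and 0.005 m and z of blank_2_mid in the frame of magazine between 0.037 and 0.045 m and velocity of joint follower between -0.005 and 0.005 m/s); the robot touches nothing.
It fails at once if the catch or its end stop is loaded with more than 20 N (contact force between catch_pin and magazine above 20 N).
It fails at once if the offcut or the tape measure is pushed more than 20 mm (distance of any of offcut, tape_measure from where it was at the start of the episode above 0.02 m).
It also fails if it takes over 72 s, if anything falls off the work surface, if the arm or the gripper's body presses on something with over 40 N, if the wrist force passes 120 N, or if a joint passes its speed limit or range.

### The arm

A 6-joint arm with a two-finger parallel gripper is mounted at the origin on a cart in front of the work surface, level with it; the furniture and walls round the work are solid. World frame = base frame: x ahead of the robot, y to its left, z up, the work surface at z = 0. Lengths are in m, angles in rad, forces in N, time in s.
With the tool pointing down it reaches from about 0.25 to 0.775 m from the base axis. Payload 4 kg.
Tool frame: the origin (TCP) lies midway between the tips of the shut fingers; the grasp point (between the pads) lies 19 mm behind it; z points along the fingers, y is the line along which they close (so a half turn about z gives the same grasp; the last joint's range is limited). The gripper opens to 94 mm and grips with 3 to 60 N. Pads are 16 mm wide; open, the fingers measure 119 mm over their backs; the gripper's body (75 mm by 177 mm) begins 78 mm behind the grasp point.
Start: joints at [1.062, 0.087, 1.371, -0, 1.684, -0.103], TCP at [0.217, 0.505, 0.206] pointing down, gripper open.
Joint ranges: [-3.1, 3.1], [-0.76, 2.03], [0.27, 2.55], [-1.08, 4.22], [0.17, 2.65], [-2.57, 2.57]. Speed limits (rad/s): [2.79, 2.79, 3.14, 3.14, 3.14, 3.14].

### API

Orientations are given as a rotation vector (axis times angle).
In Python, from workcell import sensors, eyes, order gives the robot as it stands.
- The arm moves only by the tool play_rows, never from a script. Its argument "steps" is one flat list of numbers, 7 for each row, row after row: the gripper command: -1 is fully open, 1 is shut, values between are in proportion, then the shift along the tool's x, y, z in m, then the turn, a rotation vector about the tool's x, y, z in degrees. In form: [hand, dx, dy, dz, rx, ry, rz, hand, dx, dy, dz, rx, ry, rz, ...]. A call has 1 to 20 rows; each row shifts and turns the commanded pose from where the row before left it, along the tool's axes as they then stand; what a row does not reach is not made up. A row lasts 1/12 s, in which the tool goes at most 41.7 mm and 7.16 degrees, less where a joint would pass 70% of its speed; a pose out of reach is approached as far as the arm can. A call with a gripper value outside its range is refused whole. The fingers move at their own pace and stop on an object; "squeeze" is the grip in N (left out, the last holds). Time passes only in rows, so rows that do not move let the fingers close. It gives the time, the measured TCP pose, the force, the opening and the grip force at its end, in the units of the state.
- sensors.state(): the state, without advancing time (a new reading comes with each control period).
- eyes.camera(name): name is "scene" or "top" or "wrist"; returns a dict with "img" (384x512x3 uint8, red, green, blue), "depth" (384x512 float32, m along the optical axis (not along the pixel's ray), 0 where there is no reading), "K" (3x3 intrinsics, pixels), "k1" (the pictures are not rectified: a ray, as slopes to the right and down, at radius r is drawn at 1 + k1 r^2 times it, then the intrinsics apply), "R" (3x3) and "t" (3): a world point X has camera coordinates R X + t; the wrist camera has in their place "T_tool_cam" (4x4, takes a point from camera to tool coordinates, whose origin is the TCP and whose axes are the flange's). Camera axes: x right, y down, z forward; pixel columns grow to the right and rows downward; lengths in m; the calibration is good to about 2 mm. A picture is of the moment at which its call begins: read the wrist's pose just before it.
- order.job_done(): hands the job in; it is judged then, once.
The state is a dict: "clock": time; "joint_pos": joint angles; "joint_velocities": joint speeds; "tau": joint torques, N m; "ee_pos": TCP position; "ee_rot": TCP orientation; "force": force on the tool from outside, world axes, zero at the start; "moment": the same for the moment, N m; "finger_gap": opening from 0.0 (shut) to 1.0 (fully open); "gripper_force": force on a finger pad.
Only numpy, scipy, OpenCV 4.12 (cv2) and the standard library are available. Lean on these libraries where they do the work, as an engineer would, in place of code of your own. Each camera call takes 0.05 s, during which the arm holds its last target. There are 200 camera calls.

## Working session

There is one attempt and no reset: what is moved stays moved. The work goes in short steps, Python scripts to look and compute and a tool call to move; the robot and the scene stay as the last step left them, time stands still between calls to the robot, and variables do not carry over. Pictures are saved under pics/ and viewed, at most 10 in all, crops included, and the job is handed in when it is done.

Besides the shell and the picture viewer there is one more tool, called as name(argument=value, ...) on one line, values as JSON. play_rows: Moves the arm, as the interface text tells. Its arguments: {"type":"object","properties":{"steps":{"type":"array"},"squeeze":{"type":"number"}},"required":["steps"]}

```bash
mkdir -p pics
cat > h.py <<'E'
import numpy as np, cv2
from scipy.spatial.transform import Rotation as Ro
from workcell import sensors, eyes, order
def cam(name):
    s=sensors.state(); c=eyes.camera(name)
    if name=='wrist':
        T=np.eye(4);T[:3,:3]=Ro.from_rotvec(s['ee_rot']).as_matrix();T[:3,3]=s['ee_pos']
        W=T@np.array(c['T_tool_cam']); c['Rwc']=W[:3,:3]; c['o']=W[:3,3]
    else:
        R=np.array(c['R']); c['Rwc']=R.T; c['o']=-R.T@np.array(c['t'])
    return c
def ray(c,uv):
    K=np.array(c['K']); k=c['k1']
    uv=np.atleast_2d(np.asarray(uv,float))
    d=np.c_[(uv[:,0]-K[0,2])/K[0,0],(uv[:,1]-K[1,2])/K[1,1]]
    u=d.copy()
    for _ in range(20): u=d/(1+k*(u**2).sum(1,keepdims=True))
    return np.c_[u,np.ones(len(u))]
def onz(c,uv,z):
    d=ray(c,uv)@c['Rwc'].T
    return c['o']+d*((z-c['o'][2])/d[:,2:3])
def cloud(c):
    h,w=c['depth'].shape
    v,u=np.mgrid[:h,:w]
    P=(ray(c,np.c_[u.ravel(),v.ravel()])*c['depth'].reshape(-1,1))@c['Rwc'].T+c['o']
    P[c['depth'].ravel()==0]=np.nan
    return P.reshape(h,w,3)
def save(c,f,crop=None,s=1):
    im=c['img'][:,:,::-1]
    if crop: im=im[crop[1]:crop[3],crop[0]:crop[2]]
    cv2.imwrite('pics/'+f,cv2.resize(im,None,fx=s,fy=s,interpolation=cv2.INTER_CUBIC))
E
python3 - <<'E'
from h import *
a=cam('scene');b=cam('top')
save(a,'scene.png');save(b,'top.png')
s=sensors.state();print(s)
for c in(a,b):print(c['o'],c['Rwc'][:,2],c['K'],c['k1'])
E
```

```text
{'clock': 0.1, 'joint_pos': array([ 1.06191088e+00,  8.78755665e-02,  1.37206744e+00, -1.95663688e-05,
        1.68361481e+00, -1.03100074e-01]), 'joint_velocities': array([ 1.42147368e-05,  2.99887753e-04, -1.90648446e-03, -3.06009545e-04,
       -6.61234477e-04, -1.96728066e-03]), 'tau': array([ 1.80398583e-03, -3.41248906e+01, -3.03302407e+01,  7.18948245e-02,
        3.03803163e-02, -1.24592216e-04]), 'ee_pos': array([0.21687815, 0.50490178, 0.20444236]), 'ee_rot': array([-6.32929515e-01, -3.07658791e+00,  2.95213919e-03]), 'force': array([-0.37155097, -0.05699134,  0.00377932]), 'moment': array([-0.00482586,  0.02895578, -0.02929033]), 'gripper_force': 0.0, 'finger_gap': 0.9988463022607004}
[0.21745759 0.60732235 0.82543091] [ 0.36763669 -0.52317907 -0.76884779] [[375.09484041   0.         252.19810383]
 [  0.         375.09484041 191.9293883 ]
 [  0.           0.           1.        ]] -0.03651882041451997
[0.39580289 0.06762829 1.64511138] [ 0.1206146  -0.00417564 -0.99269063] [[490.45830907   0.         254.2478957 ]
 [  0.         490.45830907 197.51453178]
 [  0.           0.           1.        ]] -0.06954876940712147
```

```bash
python3 -c "
import cv2,numpy as np
a=cv2.imread('pics/top.png');b=cv2.imread('pics/scene.png')
cv2.imwrite('pics/both.png',cv2.resize(np.hstack([a,b]),(800,300)))
cv2.imwrite('pics/top15.png',cv2.resize(a,(800,600),interpolation=cv2.INTER_CUBIC))"
```

```text
(no output)
```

View pics/top15.png

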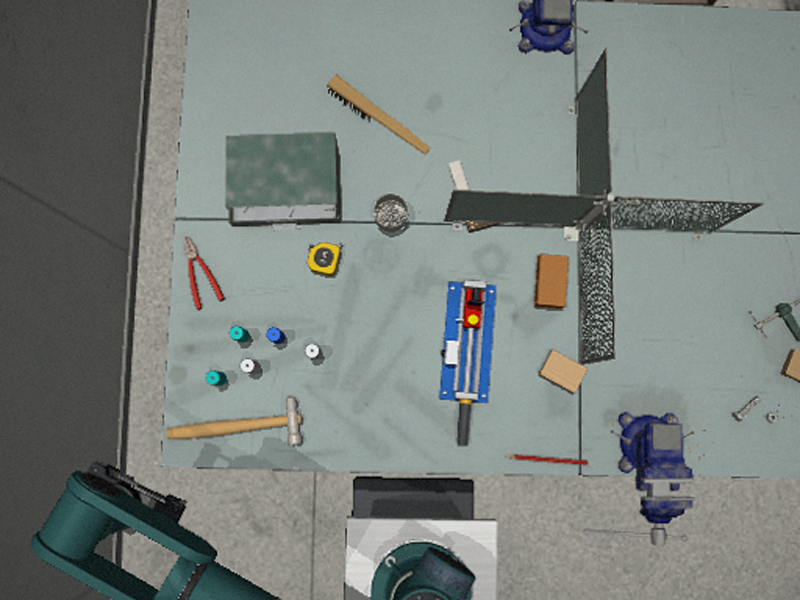

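View pics/scene.png

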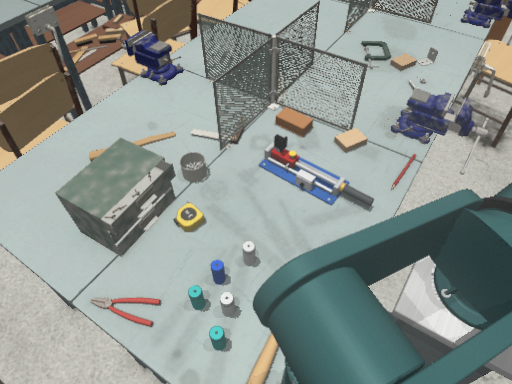

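The two plain silver blanks are at about (159,234) and (200,225) in top-image pixels. In the scene view they are at (228,304) and (249,252). The look-alikes are turquoise at (152,213) and (137,242) and blue at (176,214), all in top-image pixels. The track runs up the image, with its stop at about (304,182). Next I measure.

Run:
```python
from h import *
b=cam('top');P=cloud(b);hsv=cv2.cvtColor(b['img'],cv2.COLOR_RGB2HSV)
# base plate
m=cv2.inRange(hsv,(100,120,80),(125,255,255));m[:, :280]=0;m[:,320:]=0;m[:175]=0;m[265:]=0
ys,xs=np.nonzero(m);Q=onz(b,np.c_[xs,ys],0.006)[:,:2]
r=cv2.minAreaRect(Q.astype(np.float32)*1000);print('plate',r,len(Q))
c=np.array(r[0])/1000
# yellow button, red
for n,lo,hi,z in(('yel',(22,120,120),(35,255,255),.062),('red',(0,150,100),(8,255,255),.051)):
    m=cv2.inRange(hsv,lo,hi);m[:, :290]=0;m[:,315:]=0;m[:175]=0;m[230:]=0
    ys,xs=np.nonzero(m);Q=onz(b,np.c_[xs,ys],z);print(n,len(Q),Q.mean(0),Q.min(0),Q.max(0))
# blanks: high points
for u,v in((159,234),(200,225)):
    S=P[v-12:v+12,u-12:u+12];k=S[...,2]>.055
    yy,xx=np.nonzero(k);Q=onz(b,np.c_[xx+u-12,yy+v-12],.07)
    print('blank',k.sum(),np.nanmedian(S[k][:,2]),Q.mean(0),Q.min(0),Q.max(0))
# tall stuff
k=P[...,2]>.08
for x0 in np.arange(.2,.9,.05):
    s=k&(P[...,0]>x0)&(P[...,0]<x0+.05)&(abs(P[...,1])<.45)
    y=P[s]
    if len(y):print('%.2f'%x0,len(y),y[:,1].min().round(3),y[:,1].max().round(3),y[:,2].max().round(3))
save(b,'mag.png',(270,165,350,295),4.5)
a=cam('scene');save(a,'cr.png',(180,130,380,340),2.8)
```

```text
plate ((527.91748046875, -91.26873779296875), (102.5069351196289, 254.00343322753906), 86.08390808105469) 1151
yel 31 [ 0.56959567 -0.09540076  0.062     ] [ 0.56040994 -0.10445686  0.062     ] [ 0.57689036 -0.08489151  0.062     ]
red 128 [ 0.59529599 -0.09324922  0.051     ] [ 0.5579269  -0.11516126  0.051     ] [ 0.63419936 -0.07910167  0.051     ]
blank 74 0.06845204373686775 [0.4633344  0.36665063 0.07      ] [0.44972377 0.35141905 0.07      ] [0.47866471 0.38084133 0.07      ]
blank 71 0.06958057770148818 [0.4970745  0.23465362 0.07      ] [0.48465984 0.2205576  0.07      ] [0.51067835 0.24972149 0.07      ]
0.20 1036 -0.45 0.45 0.595
0.25 169 -0.45 0.45 0.59
0.30 118 -0.45 -0.436 0.125
0.35 25 -0.449 -0.44 0.126
0.45 92 -0.34 0.375 0.255
0.50 207 -0.339 -0.333 0.263
0.55 211 -0.34 -0.107 0.258
0.60 267 -0.337 -0.083 0.261
0.65 199 -0.338 -0.33 0.258
0.70 407 -0.336 0.403 0.26
0.75 3224 -0.45 0.409 0.262
0.80 1312 -0.337 0.412 0.258
0.85 1365 -0.338 0.414 0.266
```

View pics/cr.png

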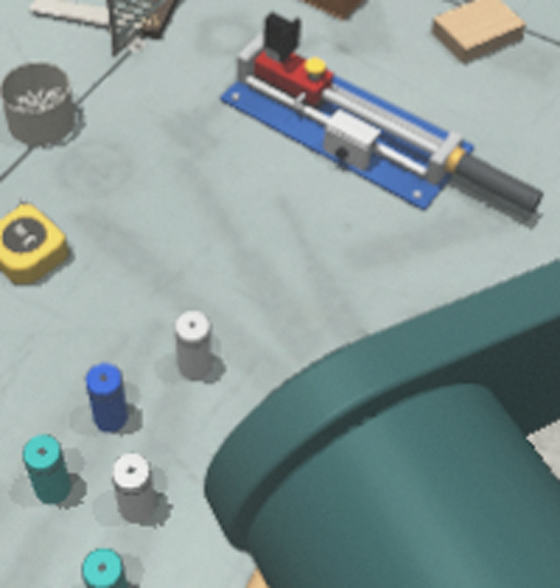

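The close crop shows both silver blanks standing apart from the coloured ones, and the follower at the front stop. Now I turn the tool across the track and move above it for a wrist view.

play_rows(steps=[-1, 0, 0, 0, 0, 0, -6.5, -1, 0, 0, 0, 0, 0, -6.5, -1, 0, 0, 0, 0, 0, -6.4, -1, -0.022, -0.0336, -0.0027, 0, 0, 0, -1, -0.022, -0.0336, -0.0027, 0, 0, 0, -1, -0.022, -0.0336, -0.0027, 0, 0, 0, -1, -0.022, -0.0336, -0.0027, 0, 0, 0, -1, -0.022, -0.0336, -0.0027, 0, 0, 0, -1, -0.022, -0.0336, -0.0027, 0, 0, 0, -1, -0.022, -0.0336, -0.0027, 0, 0, 0, -1, -0.022, -0.0336, -0.0027, 0, 0, 0, -1, -0.022, -0.0336, -0.0027, 0, 0, 0, -1, -0.022, -0.0336, -0.0027, 0, 0, 0, -1, -0.022, -0.0336, -0.0027, 0, 0, 0, -1, -0.022, -0.0336, -0.0027, 0, 0, 0, -1, -0.022, -0.0336, -0.0027, 0, 0, 0, -1, -0.022, -0.0336, -0.0027, 0, 0, 0, -1, -0.022, -0.0336, -0.0027, 0, 0, 0, -1, -0.022, -0.0336, -0.0027, 0, 0, 0, -1, -0.022, -0.0336, -0.0027, 0, 0, 0])

```text
clock: 1.87
ee_pos: [0.5524, -0.0917, 0.2513]
ee_rot: [-0.106, -3.14, -0.0]
force: [0.6, -0.4, -0.2]
finger_gap: 0.998
gripper_force: 0.0
```

Run:
```python
from h import *
s=sensors.state();print(s['clock'],s['ee_pos'],s['ee_rot'],s['joint_pos'])
w=cam('wrist');save(w,'w1.png');print(w['T_tool_cam'],w['K'],w['k1'])
```

```text
1.8667 [ 0.55241731 -0.09167531  0.25125529] [-1.06236445e-01 -3.13965398e+00 -4.96795300e-04] [-2.65876707e-01  1.05614546e-01  1.26088655e+00  2.81055470e-04
  1.77530228e+00 -1.76896781e+00]
[[-6.51570246e-04 -9.60211713e-01 -2.79272345e-01  8.11783225e-02]
 [ 9.99999072e-01 -2.91418787e-04 -1.33112324e-03 -7.68858153e-05]
 [ 1.19677492e-03 -2.79272953e-01  9.60211011e-01 -1.79808380e-01]
 [ 0.00000000e+00  0.00000000e+00  0.00000000e+00  1.00000000e+00]] [[267.60244334   0.         255.13184887]
 [  0.         267.60244334 189.54030704]
 [  0.           0.           1.        ]] -0.00502522193369404
```

View pics/w1.png

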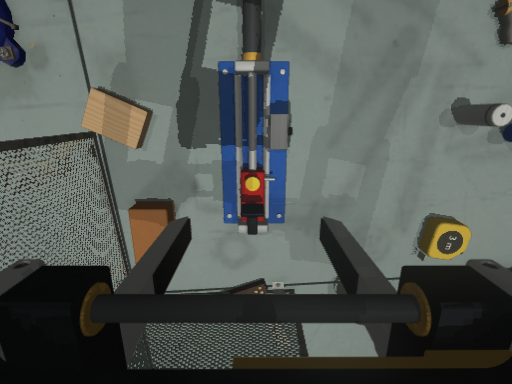

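The wrist view shows the track nearly vertical in the picture. The button is at (252,184), the black grip at about (252,213) and the plate spans rows 61–222. Next I measure these here.

Run:
```python
from h import *
w=cam('wrist');P=cloud(w);hsv=cv2.cvtColor(w['img'],cv2.COLOR_RGB2HSV)
m=cv2.inRange(hsv,(100,120,40),(125,255,255));m[:, :200]=0;m[:,310:]=0;m[:50]=0;m[235:]=0
ys,xs=np.nonzero(m);Q=onz(w,np.c_[xs,ys],0.006)[:,:2]
r=cv2.minAreaRect(Q.astype(np.float32)*1000);print('plate',r,len(Q))
m=cv2.inRange(hsv,(22,120,120),(35,255,255));m[:, :235]=0;m[:,270:]=0;m[:170]=0;m[200:]=0
ys,xs=np.nonzero(m);(c,rad)=cv2.minEnclosingCircle(np.c_[xs,ys].astype(np.float32));print('btn',c,rad,onz(w,[c],.062),onz(w,[(xs.mean(),ys.mean())],.062))
R=P[165:240,235:275]
k=(R[...,2]>.09)&(R[...,2]<.11);print('grip top',k.sum(),R[k].mean(0),R[k].min(0),R[k].max(0))
k=(R[...,2]>.057)&(R[...,2]<.067);print('btn top',k.sum(),R[k].mean(0))
for row in range(200,232,3):print(row,(P[row,240:266,2]*1000).round().astype(int))
a=np.deg2rad(-3.9);ex=np.array([np.cos(a),np.sin(a)])
# rails: points with z .015-.03
k=(P[...,2]>.015)&(P[...,2]<.024);k[:, :225]=0;k[:,270:]=0;k[:75]=0;k[165:]=0
print('rails',k.sum(),P[k].mean(0), cv2.fitLine(P[k][:,:2].astype(np.float32),2,0,.01,.01).ravel())
```

```text
plate ((526.9801025390625, -93.15179443359375), (102.48202514648438, 253.25265502929688), 86.15762329101562) 5335
btn (257.6456298828125, 181.00485229492188) 7.024979591369629 [[ 0.56863786 -0.0973179   0.062     ]] [[ 0.56883292 -0.09751163  0.062     ]]
grip top 335 [ 0.610869   -0.10009825  0.09774324] [ 0.59811466 -0.11525208  0.0903845 ] [ 0.63123235 -0.08445849  0.10053223]
btn top 200 [ 0.57199163 -0.09735636  0.06262123]
200 [ 6  7 19 19 20 22 18 44 44 46 46 46 47 46 47 45 46 45 46 46 47 46 45 45
 45 46]
203 [ 6  7  5 19 19 21 18 65 68 67 67 67 69 68 68 68 68 69 69 68 68 68 68 68
 69 68]
206 [ 7  6  8 20 20 20 18 80 82 82 81 81 81 81 81 81 81 81 81 82 80 81 82 81
 82 81]
209 [ 6  5  6 19 19 22 19 93 94 93 94 92 93 94 94 92 93 93 94 93 92 93 93 94
 93 93]
212 [  8   6   7  18  20  21  97  98  98  99  99  98  98  99  98 100  98  99
  99  98  98  99  98  98  98  98]
215 [ 7  6  8 18 20 22 20 45 46 45 46 44 45 96 97 98 98 97 99 98 99 98 98 97
 45 46]
218 [ 7  5  7  7 25 28 28 45 45 47 44 46 46 98 98 98 99 98 98 98 98 99 99 98
 47 47]
221 [  7   6   6  35  39  38  40  37  39  39  40  39  39  98  98 100  99  98
  99  99  99  98  99  97  39  39]
224 [  0  -1   1  45  46  47  46  46  46  47  46  46  46  97  98 100  99  98
  99  99  98  99  99  98  47  45]
227 [  0   1   1  45  47  46  46  46  49  47  47  46  46  97  98 100  99  99
  99  99  97  99  99  98  47  47]
230 [  0   2   0   1  46  46  48  48  47  46  47  47  46  98  98  98 100  98
 100  99  98  98  98  99  45  47]
rails 634 [ 0.48502286 -0.10737633  0.01894163] [ 0.9981772  -0.060352    0.48502287 -0.10737632]
```

Run:
```python
from h import *
w=cam('wrist');P=cloud(w);print(sensors.state()['ee_pos'],sensors.state()['ee_rot'])
a=np.deg2rad(-3.85);M=np.array([[np.cos(a),np.sin(a)],[-np.sin(a),np.cos(a)]])
O=np.array([.5389,-.0955])
L=P.copy();L[...,:2]=(P[...,:2]-O)@M.T
# grip in mag frame
R=L[190:250,235:280]
k=(R[...,2]>.094);q=R[k];print('grip',q.min(0),q.max(0))
for row in range(208,240,2):
    z=L[row,235:280];t=z[z[:,2]>.094]
    if len(t):print(row,'x %.1f y %.1f..%.1f n%d'%(t[:,0].mean()*1e3,t[:,1].min()*1e3,t[:,1].max()*1e3,len(t)))
for col in(249,251,266,268):
    print(col,[(r,round(L[r,col,0]*1e3,1),round(L[r,col,2]*1e3)) for r in range(216,240)])
```

```text
[ 0.55238149 -0.09207408  0.24985542] [-1.11997192e-01 -3.13713104e+00 -9.75385189e-04]
grip [ 0.05997802 -0.01546222  0.09406113] [0.09095702 0.01512875 0.10124122]
212 x 60.6 y -14.0..15.1 n22
214 x 62.8 y -15.5..15.1 n24
216 x 66.2 y -12.8..5.8 n15
218 x 68.7 y -6.2..7.2 n11
220 x 71.6 y -6.2..7.2 n11
222 x 74.1 y -6.2..7.1 n11
224 x 77.3 y -6.3..7.1 n11
226 x 80.3 y -6.3..7.1 n11
228 x 83.0 y -6.4..7.1 n11
230 x 86.0 y -6.4..7.1 n11
232 x 88.9 y -6.4..7.1 n11
249 [(216, np.float64(66.0), 98), (217, np.float64(88.6), 45), (218, np.float64(90.0), 46), (219, np.float64(91.8), 46), (220, np.float64(93.4), 46), (221, np.float64(95.1), 46), (222, np.float64(100.0), 38), (223, np.float64(100.5), 41), (224, np.float64(100.7), 44), (225, np.float64(101.7), 46), (226, np.float64(103.0), 47), (227, np.float64(104.2), 48), (228, np.float64(106.3), 47), (229, np.float64(108.5), 46), (230, np.float64(110.0), 46), (231, np.float64(111.4), 47), (232, np.float64(113.7), 46), (233, np.float64(136.8), 0), (234, np.float64(139.0), 0), (235, np.float64(140.1), 1), (236, np.float64(142.4), 1), (237, n
[... 1513 characters left out ...]
oat64(96.6), 22), (217, np.float64(98.5), 21), (218, np.float64(100.5), 21), (219, np.float64(101.0), 24), (220, np.float64(100.7), 29), (221, np.float64(100.7), 33), (222, np.float64(100.8), 37), (223, np.float64(100.8), 40), (224, np.float64(101.1), 44), (225, np.float64(101.7), 46), (226, np.float64(102.9), 47), (227, np.float64(105.3), 46), (228, np.float64(107.2), 45), (229, np.float64(108.6), 46), (230, np.float64(109.9), 47), (231, np.float64(111.2), 48), (232, np.float64(114.0), 45), (233, np.float64(136.7), 1), (234, np.float64(138.6), 1), (235, np.float64(141.0), 0), (236, np.float64(143.0), 0), (237, np.float64(144.5), 1), (238, np.float64(147.1), -1), (239, np.float64(148.8), 0)]
```

play_rows(steps=[-1, -0.0314, -0.0018, 0, 0, 0, -0.24, -1, -0.0313, -0.0018, 0, 0, 0, 0, -1, 0, 0, 0.034, 0, 0, 0, -1, 0, 0, 0.034, 0, 0, 0, -1, 0, 0, 0.034, 0, 0, 0, -1, 0, 0, 0.034, 0, 0, 0, -1, 0, 0, 0.034, 0, 0, 0, -1, 0, 0, 0.01, 0, 0, 0, -1, 0, 0, 0.01, 0, 0, 0, -1, 0, 0, 0, 0, 0, 0, -1, 0, 0, 0, 0, 0, 0])

```text
clock: 2.93
ee_pos: [0.6152, -0.0971, 0.0632]
ee_rot: [0.098, 3.137, -0.001]
force: [0.0, 0.4, 0.4]
finger_gap: 0.999
gripper_force: 0.0
```

play_rows(steps=[0.75, 0, 0, 0, 0, 0, 0, 0.75, 0, 0, 0, 0, 0, 0, 0.75, 0, 0, 0, 0, 0, 0, 0.75, 0, 0, 0, 0, 0, 0, 0.75, 0, 0, 0, 0, 0, 0, 0.75, 0, 0, 0, 0, 0, 0, 0.75, 0, 0, 0, 0, 0, 0, 0.75, 0, 0, 0, 0, 0, 0], squeeze=10)

```text
clock: 3.6
ee_pos: [0.6142, -0.0974, 0.0613]
ee_rot: [-0.099, -3.14, -0.0]
force: [0.9, 0.6, -0.2]
finger_gap: 0.469
gripper_force: 0.0
```

```bash
cat > m.py <<'E'
from h import *
a=np.deg2rad(-3.85);M=np.array([[np.cos(a),np.sin(a)],[-np.sin(a),np.cos(a)]])
O=np.array([.5389,-.0955])
def st():
    s=sensors.state();r=Ro.from_rotvec(s['ee_rot']).as_matrix()
    l=M@(s['ee_pos'][:2]-O)
    print('t %.2f L %.1f %.1f z %.1f yaw %.2f tilt %s F %s gap %.3f gf %.1f'%(s['clock'],l[0]*1e3,l[1]*1e3,s['ee_pos'][2]*1e3,np.degrees(np.arctan2(-r[0,1],r[1,1])),np.degrees(r[:2,2]).round(2),(M@s['force'][:2]).round(2).tolist()+[round(s['force'][2],2)],s['finger_gap'],s['gripper_force']))
    return s
if __name__=='__main__': print(st()['joint_pos'].round(3))
E
python3 m.py;python3 m.py
```

```text
t 3.60 L 75.3 3.2 z 61.3 yaw -3.62 tilt [-0.01  0.01] F [0.85, 0.7, np.float64(-0.15)] gap 0.469 gf 0.0
[-0.248  0.312  1.395  0.     1.434 -1.756]
t 3.60 L 75.3 3.2 z 61.3 yaw -3.62 tilt [-0.01  0.01] F [0.85, 0.7, np.float64(-0.15)] gap 0.469 gf 0.0
[-0.248  0.312  1.395  0.     1.434 -1.756]
```

play_rows(steps=[0.75, 0, -0.003, 0, 0, 0, 0, 0.75, 0, 0, 0, 0, 0, 0, 0.75, 0, 0, 0, 0, 0, 0])

```text
clock: 3.85
ee_pos: [0.6145, -0.0997, 0.0613]
ee_rot: [0.099, 3.139, 0.003]
force: [1.1, -0.7, 0.3]
finger_gap: 0.259
gripper_force: 0.1
```

```bash
python3 m.py
python3 - <<'E'
from h import *
w=cam('wrist');save(w,'w2.png')
E
python3 m.py
```

```text
t 3.85 L 75.7 0.9 z 61.3 yaw -3.62 tilt [0.06 0.1 ] F [1.15, -0.62, np.float64(0.32)] gap 0.259 gf 0.1
[-0.253  0.313  1.394  0.002  1.434 -1.761]
t 3.90 L 75.7 0.4 z 61.4 yaw -3.61 tilt [0.06 0.03] F [0.98, 0.87, np.float64(0.66)] gap 0.211 gf 0.6
[-2.530e-01  3.130e-01  1.394e+00  1.000e-03  1.434e+00 -1.761e+00]
```

View pics/w2.png

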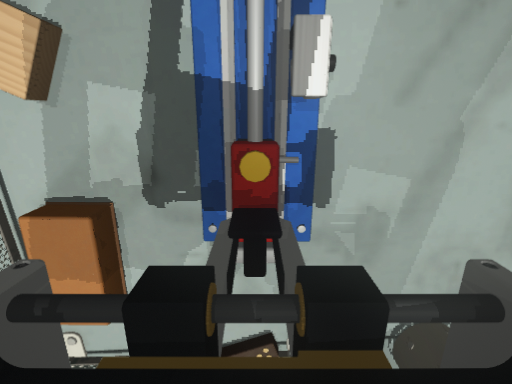

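The fingers straddle the web evenly, with the web at about (255,250) and the crossbar behind them. Now I close on it and pull.

play_rows(steps=[0.8, 0, 0, 0, 0, 0, 0.2, 0.8, 0, 0, 0, 0, 0, 0, 0.8, 0, 0, 0, 0, 0, 0, 0.8, 0, 0, 0, 0, 0, 0], squeeze=10)

```text
clock: 4.23
ee_pos: [0.6144, -0.1002, 0.0615]
ee_rot: [0.104, 3.139, 0.0]
force: [1.0, 1.7, -0.4]
finger_gap: 0.15
gripper_force: 10.6
```

```bash
python3 m.py
```

```text
t 4.23 L 75.7 0.4 z 61.5 yaw -3.80 tilt [0.05 0.01] F [0.87, 1.76, np.float64(-0.35)] gap 0.150 gf 10.6
[-0.253  0.313  1.394  0.     1.434 -1.757]
```

play_rows(steps=[0.8, 0.002, 0, 0, 0, 0, 0, 0.8, 0.003, 0, 0, 0, 0, 0, 0.8, 0.004, 0, 0, 0, 0, 0, 0.8, 0.004, 0, 0, 0, 0, 0, 0.8, 0.004, 0, 0, 0, 0, 0, 0.8, 0.004, 0, 0, 0, 0, 0, 0.8, 0.004, 0, 0, 0, 0, 0, 0.8, 0.004, 0, 0, 0, 0, 0, 0.8, 0.004, 0, 0, 0, 0, 0, 0.8, 0.004, 0, 0, 0, 0, 0, 0.8, 0, 0, 0, 0, 0, 0, 0.8, 0, 0, 0, 0, 0, 0])

```text
clock: 5.23
ee_pos: [0.5788, -0.0978, 0.0615]
ee_rot: [0.104, 3.135, 0.0]
force: [6.2, 2.0, -2.4]
finger_gap: 0.146
gripper_force: 13.1
```

```bash
python3 m.py
```

```text
t 5.23 L 40.0 0.4 z 61.5 yaw -3.81 tilt [ 0.26 -0.  ] F [6.02, 2.37, np.float64(-2.44)] gap 0.146 gf 13.1
[-2.650e-01  2.350e-01  1.492e+00  1.000e-03  1.411e+00 -1.769e+00]
```

play_rows(steps=[0.8, 0.004, 0, 0, 0, 0, 0, 0.8, 0.004, 0, 0, 0, 0, 0, 0.8, 0.004, 0, 0, 0, 0, 0, 0.8, 0.004, 0, 0, 0, 0, 0, 0.8, 0.004, 0, 0, 0, 0, 0, 0.8, 0.004, 0, 0, 0, 0, 0, 0.8, 0.004, 0, 0, 0, 0, 0, 0.8, 0.003, 0, 0, 0, 0, 0, 0.8, 0, 0, 0, 0, 0, 0, 0.8, 0, 0, 0, 0, 0, 0])

```text
clock: 6.07
ee_pos: [0.5494, -0.0959, 0.0616]
ee_rot: [0.104, 3.132, -0.0]
force: [9.7, 1.4, -5.6]
finger_gap: 0.149
gripper_force: 14.8
```

play_rows(steps=[0.8, 0.001, 0, 0, 0, 0, 0, 0.8, 0.001, 0, 0, 0, 0, 0, 0.8, 0, 0, 0, 0, 0, 0])

```text
clock: 6.32
ee_pos: [0.5478, -0.0958, 0.0616]
ee_rot: [0.104, 3.131, -0.0]
force: [10.5, 1.1, -5.6]
finger_gap: 0.151
gripper_force: 15.8
```

```bash
python3 m.py
```

```text
t 6.32 L 8.9 0.3 z 61.6 yaw -3.81 tilt [ 0.5  -0.02] F [10.43, 1.76, np.float64(-5.6)] gap 0.151 gf 15.8
[-0.276  0.166  1.573  0.002  1.394 -1.781]
```

play_rows(steps=[0.8, 0.001, 0, 0, 0, 0, 0, 0.8, 0.001, 0, 0, 0, 0, 0, 0.8, 0, 0, 0, 0, 0, 0])

```text
clock: 6.57
ee_pos: [0.5454, -0.0956, 0.0616]
ee_rot: [0.104, 3.132, 0.0]
force: [9.9, 1.2, -5.4]
finger_gap: 0.148
gripper_force: 14.6
```

play_rows(steps=[0.8, 0.001, 0, 0, 0, 0, 0, 0.8, 0.001, 0, 0, 0, 0, 0, 0.8, 0, 0, 0, 0, 0, 0])

```text
clock: 6.82
ee_pos: [0.5432, -0.0954, 0.0616]
ee_rot: [0.104, 3.133, 0.0]
force: [8.8, 1.3, -5.1]
finger_gap: 0.148
gripper_force: 14.2
```

play_rows(steps=[0.8, 0.001, 0, 0, 0, 0, 0, 0.8, 0, 0, 0, 0, 0, 0])

```text
clock: 6.98
ee_pos: [0.5417, -0.0954, 0.0616]
ee_rot: [0.104, 3.134, 0.0]
force: [7.8, 1.9, -4.0]
finger_gap: 0.146
gripper_force: 13.2
```

play_rows(steps=[0.8, 0.001, 0, 0, 0, 0, 0, 0.8, 0, 0, 0, 0, 0, 0])

```text
clock: 7.15
ee_pos: [0.5408, -0.0953, 0.0616]
ee_rot: [0.104, 3.133, 0.0]
force: [8.8, 0.9, -4.3]
finger_gap: 0.146
gripper_force: 13.8
```

play_rows(steps=[0.8, -0.001, 0, 0, 0, 0, 0, 0.8, -0.001, 0, 0, 0, 0, 0, 0.8, -0.001, 0, 0, 0, 0, 0, 0.8, 0, 0, 0, 0, 0, 0])

```text
clock: 7.48
ee_pos: [0.5413, -0.0953, 0.0615]
ee_rot: [0.104, 3.14, 0.001]
force: [2.2, 1.9, -0.7]
finger_gap: 0.149
gripper_force: 10.0
```

```bash
python3 m.py
```

```text
t 7.48 L 2.4 0.3 z 61.5 yaw -3.81 tilt [0.01 0.02] F [2.09, 2.05, np.float64(-0.72)] gap 0.149 gf 10.0
[-0.278  0.159  1.582  0.     1.401 -1.782]
```

Only 0.5 mm of the 3 mm forward shift was followed and the force dropped away, so the catch holds. I let go, rise and look.

play_rows(steps=[0.8, -0.001, 0, 0, 0, 0, 0, 0.6, 0, 0, 0, 0, 0, 0, 0.3, 0, 0, 0, 0, 0, 0, 0, 0, 0, 0, 0, 0, 0, 0, 0, 0, 0, 0, 0, 0, 0, 0, 0, 0, 0, 0, 0, 0, 0, 0, 0, 0, 0])

```text
$.steps: bad value
```

play_rows(steps=[-1, 0, 0, -0.03, 0, 0, 0, -1, 0, 0, -0.035, 0, 0, 0, -1, 0, 0, -0.035, 0, 0, 0, -1, 0, 0, -0.035, 0, 0, 0, -1, 0, 0, -0.035, 0, 0, 0, -1, 0, 0, -0.02, 0, 0, 0, -1, 0, 0, 0, 0, 0, 0, -1, 0, 0, 0, 0, 0, 0])

```text
clock: 8.15
ee_pos: [0.541, -0.0961, 0.2524]
ee_rot: [0.105, 3.139, -0.002]
force: [-0.9, 0.3, 0.5]
finger_gap: 0.683
gripper_force: 0.0
```

```bash
python3 m.py
python3 - <<'E'
from m import *
w=cam('wrist');P=cloud(w);hsv=cv2.cvtColor(w['img'],cv2.COLOR_RGB2HSV)
L=P.copy();L[...,:2]=(P[...,:2]-O)@M.T
near=(abs(L[...,1])<.03)&(L[...,0]>-.1)&(L[...,0]<.12)
k=cv2.inRange(hsv,(22,120,120),(35,255,255)).astype(bool)&near
ys,xs=np.nonzero(k);print('btn',M@(onz(w,[(xs.mean(),ys.mean())],.062)[0,:2]-O),len(xs))
k=near&(L[...,2]>.094)&(L[...,2]<.105);q=L[k];print('grip',q.min(0),q.max(0))
st()
b=cam('top')
for n,u,v in(('A',159,234),('B',200,225)):
    pass
E
```

```text
t 8.15 L 2.2 -0.4 z 252.4 yaw -3.85 tilt [ 0.07 -0.08] F [-0.88, 0.24, np.float64(0.53)] gap 0.683 gf 0.0
[-2.780e-01  8.100e-02  1.286e+00 -1.000e-03  1.774e+00 -1.782e+00]
btn [-0.04274936 -0.00030075] 156
grip [-0.01269768 -0.01533203  0.09530071] [0.017845   0.0152868  0.10086804]
t 8.20 L 1.5 -0.2 z 250.2 yaw -3.84 tilt [-0.14 -0.  ] F [-0.77, 0.37, np.float64(-0.55)] gap 0.720 gf 0.0
```

The first of those two calls was refused because I miscounted the values. The second opened the fingers while lifting straight up, and the wrist view confirms the follower is still held at about 73 mm. Next is the nearer blank.

play_rows(steps=[-0.28, 0.0073, 0.0364, 0, 0, 0, 0, -0.28, 0.0073, 0.0364, 0, 0, 0, 0, -0.28, 0.0073, 0.0364, 0, 0, 0, 0, -0.28, 0.0073, 0.0364, 0, 0, 0, 0, -0.28, 0.0073, 0.0364, 0, 0, 0, 0, -0.28, 0.0073, 0.0364, 0, 0, 0, 0, -0.28, 0.0073, 0.0364, 0, 0, 0, 0, -0.28, 0.0073, 0.0364, 0, 0, 0, 0, -0.28, 0.0073, 0.0364, 0, 0, 0, 0, -0.28, 0, 0, 0, 0, 0, 0, -0.28, 0, 0, 0, 0, 0, 0, -0.28, 0, 0, 0, 0, 0, 0])

```text
clock: 9.25
ee_pos: [0.4967, 0.235, 0.2492]
ee_rot: [-0.104, -3.136, 0.004]
force: [0.4, -0.3, -0.7]
finger_gap: 0.643
gripper_force: 0.0
```

```bash
cat > bl.py <<'E'
from m import *
import sys
w=cam('wrist');P=cloud(w)
k=((P[...,2]>.062)&(P[...,2]<.078)).astype(np.uint8)
n,lab,sta,cen=cv2.connectedComponentsWithStats(k)
for i in range(1,n):
    if sta[i,4]<60: continue
    (c,r)=cv2.minEnclosingCircle(np.argwhere(lab==i)[:,::-1].astype(np.float32))
    ys,xs=np.nonzero(lab==i);Q=onz(w,np.c_[xs,ys],.07)
    (cc,rr)=cv2.minEnclosingCircle((Q[:,:2]*1000).astype(np.float32))
    print(sta[i],'top centre',np.round(cc,1),'r %.1f'%rr,'med col',np.median(w['img'][lab==i],0))
s=st();print(s['ee_pos'])
E
python3 bl.py
```

```text
[394 107  26  24 479] top centre [435.5 434.8] r 16.6 med col [ 48. 152. 143.]
[341 131  24  23 427] top centre [462.4 366. ] r 15.7 med col [202. 202. 195.]
[246 162  21  22 370] top centre [495.2 236. ] r 15.5 med col [193. 194. 187.]
[358 178  22  22 370] top centre [528.2 391.7] r 16.4 med col [ 50. 154. 145.]
[ 21 180  15  14 136] top centre [494.4 -85.9] r 10.5 med col [207. 170.  41.]
[304 181  22  21 367] top centre [526.9 314.8] r 15.8 med col [ 51.  91. 177.]
[ 16 207  28  25 244] top centre [538.9 -93.5] r 22.8 med col [5. 5. 5.]
[238 331  92  18 620] top centre [785.1 261.6] r 76.4 med col [40. 41. 37.]
t 9.30 L -63.9 326.4 z 249.8 yaw -3.87 tilt [-0.15 -0.1 ] F [1.15, -0.13, np.float64(-0.15)] gap 0.644 gf 0.0
[0.49710561 0.2344792  0.24978651]
```

play_rows(steps=[-0.28, 0.002, 0.0014, 0.02, 0, 0, 0, -0.28, 0, 0, 0.04, 0, 0, 0, -0.28, 0, 0, 0.04, 0, 0, 0, -0.28, 0, 0, 0.04, 0, 0, 0, -0.28, 0, 0, 0.04, 0, 0, 0, -0.28, 0, 0, 0.03, 0, 0, 0, -0.28, 0, 0, 0.0135, 0, 0, 0, 0.5, 0, 0, 0, 0, 0, 0, 0.5, 0, 0, 0, 0, 0, 0, 0.5, 0, 0, 0, 0, 0, 0, 0.5, 0, 0, 0, 0, 0, 0, 0.5, 0, 0, 0, 0, 0, 0, 0.5, 0, 0, 0, 0, 0, 0, 0.5, 0, 0, 0, 0, 0, 0], squeeze=20)

```text
clock: 10.47
ee_pos: [0.4971, 0.2373, 0.0301]
ee_rot: [0.104, 3.136, 0.001]
force: [-0.1, -1.4, 7.0]
finger_gap: 0.316
gripper_force: 20.0
```

```bash
python3 m.py
```

```text
t 10.47 L -64.0 329.3 z 30.1 yaw -3.81 tilt [0.23 0.02] F [-0.01, -1.42, np.float64(7.01)] gap 0.316 gf 20.0
[ 3.430e-01  1.870e-01  1.616e+00 -1.000e-03  1.334e+00 -1.161e+00]
```

play_rows(steps=[0.5, 0, 0, -0.02, 0, 0, 0, 0.5, 0, 0, -0.04, 0, 0, 0, 0.5, 0, 0, -0.04, 0, 0, 0, 0.5, 0, 0, -0.03, 0, 0, 0, 0.5, -0.0162, -0.0366, 0, 0, 0, 0, 0.5, -0.0162, -0.0366, 0, 0, 0, 0, 0.5, -0.0162, -0.0366, 0, 0, 0, 0, 0.5, -0.0162, -0.0366, 0, 0, 0, 0, 0.5, -0.0162, -0.0366, 0, 0, 0, 0, 0.5, -0.0162, -0.0366, 0, 0, 0, 0, 0.5, -0.0162, -0.0366, 0, 0, 0, 0, 0.5, -0.0162, -0.0366, 0, 0, 0, 0, 0.5, -0.0162, -0.0366, 0, 0, 0, 0, 0.5, 0, 0, 0, 0, 0, 0, 0.5, 0, 0, 0, 0, 0, 0, 0.5, 0, 0, 0, 0, 0, 0, 0.5, 0, 0, 0, 0, 0, 0])

```text
clock: 11.88
ee_pos: [0.6187, -0.0995, 0.1577]
ee_rot: [-0.102, -3.139, -0.002]
force: [-0.4, -0.8, -1.3]
finger_gap: 0.316
gripper_force: 20.0
```

```bash
python3 m.py
python3 - <<'E'
from m import *
w=cam('wrist');save(w,'w3.png');st()
E
```

```text
t 11.88 L 79.9 1.4 z 157.7 yaw -3.72 tilt [-0.03  0.06] F [-0.32, -0.86, np.float64(-1.26)] gap 0.316 gf 20.0
[-2.500e-01  2.710e-01  1.252e+00  1.000e-03  1.619e+00 -1.756e+00]
t 11.93 L 80.0 1.6 z 157.9 yaw -3.69 tilt [-0.    0.04] F [-0.61, -0.09, np.float64(-1.69)] gap 0.315 gf 20.0
```

View pics/w3.png

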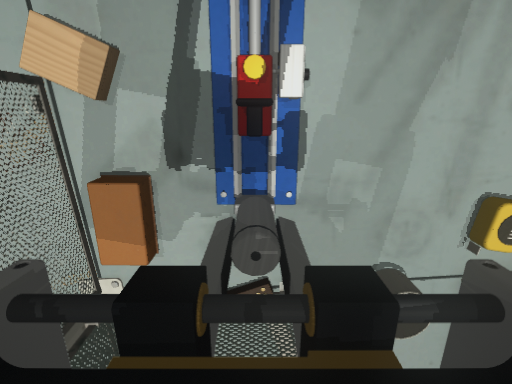

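The blank is upright in the fingers, top at about (256,250), and the open track lies behind it. I'll find its centre before lowering.

Run:
```python
from m import *
w=cam('wrist');P=cloud(w);s=st();L=P.copy();L[...,:2]=(P[...,:2]-O)@M.T
R=L[215:285,215:300];k=(R[...,2]>.188)&(R[...,2]<.208);k&=abs(R[...,1])<.02;k&=abs(R[...,0]-.08)<.022
v,u=np.nonzero(k);z=np.median(R[k][:,2]);print(k.sum(),z)
Q=(onz(w,np.c_[u+215,v+215],z)[:,:2]-O)@M.T
print(Q.mean(0),Q.min(0),Q.max(0))
# rails
for x in(.05,.07,.09):
    k=(abs(L[...,0]-x)<.006)&(abs(L[...,1])<.04)&(L[...,2]>.014)&(L[...,2]<.026);y=L[k][:,1]
    if len(y):print(x,len(y),np.sort(y)[[0,-1]], y[y<0].mean() if (y<0).any() else 0,y[y>0].mean() if (y>0).any() else 0)
```

```text
t 11.98 L 80.1 1.6 z 158.1 yaw -3.68 tilt [0.01 0.02] F [0.31, 1.11, np.float64(-1.33)] gap 0.316 gf 20.0
2495 0.19821675678952658
[0.07600978 0.00081615] [ 0.06028702 -0.02095233] [0.09485568 0.02091171]
0.05 151 [-0.02436523  0.02600783] -0.02023168497511988 0.021043724553683845
0.07 150 [-0.02477085  0.02549935] -0.020465232673681662 0.020982347963374642
0.09 150 [-0.02519369  0.02591774] -0.020670148474171486 0.021396735926478273
```

play_rows(steps=[0.5, -0.004, -0.0013, 0, 0, 0, 0.1, 0.5, 0, 0, 0.03, 0, 0, 0, 0.5, 0, 0, 0.03, 0, 0, 0, 0.5, 0, 0, 0.025, 0, 0, 0, 0.5, 0, 0, 0.01, 0, 0, 0, 0.5, 0, 0, 0, 0, 0, 0, 0.5, 0, 0, 0, 0, 0, 0, 0.5, 0, 0, 0, 0, 0, 0])

```text
clock: 12.65
ee_pos: [0.6246, -0.1028, 0.0653]
ee_rot: [0.106, 3.136, -0.001]
force: [0.1, 0.1, -0.7]
finger_gap: 0.317
gripper_force: 20.0
```

```bash
python3 m.py
```

```text
t 12.65 L 86.0 -1.5 z 65.3 yaw -3.89 tilt [ 0.23 -0.05] F [0.05, 0.07, np.float64(-0.73)] gap 0.317 gf 20.0
[-0.253  0.33   1.364  0.     1.443 -1.756]
```

play_rows(steps=[0.5, 0.001, 0.0017, 0, 0, 0, 0, 0.5, 0, 0, 0.005, 0, 0, 0, 0.5, 0, 0, 0.005, 0, 0, 0, 0.5, 0, 0, 0, 0, 0, 0, 0.5, 0, 0, 0, 0, 0, 0])

```text
clock: 13.07
ee_pos: [0.6217, -0.1008, 0.0523]
ee_rot: [-0.107, -3.139, -0.0]
force: [-1.0, -0.7, -1.7]
finger_gap: 0.317
gripper_force: 20.0
```

```bash
python3 m.py
```

```text
t 13.07 L 83.0 0.3 z 52.3 yaw -3.91 tilt [-0.06  0.02] F [-0.92, -0.75, np.float64(-1.68)] gap 0.317 gf 20.0
[-0.251  0.336  1.383  0.     1.424 -1.753]
```

Centred at y 0.3 mm, with the foot just above the rail tops. Now I lower it slowly, watching the force.

play_rows(steps=[0.5, 0, 0, 0.004, 0, 0, 0, 0.5, 0, 0, 0.004, 0, 0, 0, 0.5, 0, 0, 0.004, 0, 0, 0, 0.5, 0, 0, 0.002, 0, 0, 0, 0.5, 0, 0, 0, 0, 0, 0, 0.5, 0, 0, 0, 0, 0, 0])

```text
clock: 13.57
ee_pos: [0.622, -0.1008, 0.0385]
ee_rot: [-0.107, -3.139, -0.0]
force: [-0.1, 0.1, -1.7]
finger_gap: 0.317
gripper_force: 20.0
```

```bash
python3 m.py
```

```text
t 13.57 L 83.2 0.2 z 38.5 yaw -3.91 tilt [-0.04  0.01] F [-0.14, 0.07, np.float64(-1.66)] gap 0.317 gf 20.0
[-0.251  0.348  1.397  0.     1.398 -1.753]
```

play_rows(steps=[0.5, 0, 0, 0.0015, 0, 0, 0, 0.5, 0, 0, 0.0015, 0, 0, 0, 0.5, 0, 0, 0, 0, 0, 0])

```text
clock: 13.82
ee_pos: [0.6224, -0.101, 0.0362]
ee_rot: [0.107, 3.139, -0.0]
force: [0.6, 0.2, -1.7]
finger_gap: 0.313
gripper_force: 20.0
```

```bash
python3 m.py
```

```text
t 13.82 L 83.7 0.1 z 36.2 yaw -3.91 tilt [ 0.04 -0.01] F [0.57, 0.24, np.float64(-1.67)] gap 0.313 gf 20.0
[-0.251  0.349  1.4    0.     1.392 -1.753]
```

play_rows(steps=[0.5, 0, 0, 0.001, 0, 0, 0, 0.5, 0, 0, 0.0005, 0, 0, 0, 0.5, 0, 0, 0, 0, 0, 0])

```text
clock: 14.07
ee_pos: [0.6226, -0.101, 0.0361]
ee_rot: [0.107, 3.138, -0.001]
force: [-1.8, 0.4, 4.7]
finger_gap: 0.316
gripper_force: 20.0
```

```bash
python3 m.py
```

```text
t 14.07 L 83.9 0.1 z 36.1 yaw -3.91 tilt [ 0.08 -0.02] F [-1.79, 0.28, np.float64(4.74)] gap 0.316 gf 20.0
[-0.251  0.349  1.4   -0.     1.391 -1.753]
```

play_rows(steps=[-0.28, 0, 0, 0, 0, 0, 0, -0.28, 0, 0, 0, 0, 0, 0, -0.28, 0, 0, 0, 0, 0, 0, -0.28, 0, 0, 0, 0, 0, 0, -0.28, 0, 0, 0, 0, 0, 0, -0.28, 0, 0, 0, 0, 0, 0, -0.28, 0, 0, -0.03, 0, 0, 0, -0.28, 0, 0, -0.04, 0, 0, 0, -0.28, 0, 0, -0.04, 0, 0, 0, -0.28, 0, 0, -0.04, 0, 0, 0, -0.28, 0, 0, -0.04, 0, 0, 0, -0.28, 0, 0, -0.024, 0, 0, 0, -0.28, 0, 0, 0, 0, 0, 0])

```text
clock: 15.15
ee_pos: [0.6247, -0.1015, 0.2572]
ee_rot: [0.107, 3.126, -0.005]
force: [0.1, -0.2, 1.5]
finger_gap: 0.639
gripper_force: 0.0
```

```bash
cat > tr.py <<'E'
from m import *
w=cam('wrist');P=cloud(w);s=st();L=P.copy();L[...,:2]=(P[...,:2]-O)@M.T
k=((L[...,2]>.068)&(L[...,2]<.086)&(abs(L[...,1])<.025)&(L[...,0]>.022)&(L[...,0]<.11)).astype(np.uint8)
n,lab,sta,cen=cv2.connectedComponentsWithStats(k)
for i in range(1,n):
    if sta[i,4]<60: continue
    v,u=np.nonzero(lab==i);Q=(onz(w,np.c_[u,v],.076)[:,:2]-O)@M.T*1000
    print(sta[i],'z %.4f'%np.median(L[lab==i][:,2]),'L',np.round((Q.min(0)+Q.max(0))/2,1),Q.min(0).round(1),Q.max(0).round(1))
hsv=cv2.cvtColor(w['img'],cv2.COLOR_RGB2HSV)
k=cv2.inRange(hsv,(22,120,120),(35,255,255)).astype(bool)&(abs(L[...,1])<.03)&(abs(L[...,0])<.1)
ys,xs=np.nonzero(k);print('btn',M@(onz(w,[(xs.mean(),ys.mean())],.062)[0,:2]-O),len(xs))
E
python3 tr.py
```

```text
t 15.20 L 85.1 -0.1 z 253.2 yaw -3.91 tilt [ 0.5  -0.12] F [0.21, -0.26, np.float64(-0.45)] gap 0.638 gf 0.0
[246 158  21  22 369] z 0.0764 L [82.5 -0.1] [ 67.8 -13.9] [97.2 13.7]
btn [-0.042566   -0.00040668] 196
```

The first blank stands upright in the track at x 82.5, y -0.1. On to the second.

play_rows(steps=[-0.28, 0.0147, 0.035, 0, 0, 0, 0, -0.28, 0.0147, 0.035, 0, 0, 0, 0, -0.28, 0.0147, 0.035, 0, 0, 0, 0, -0.28, 0.0147, 0.035, 0, 0, 0, 0, -0.28, 0.0147, 0.035, 0, 0, 0, 0, -0.28, 0.0147, 0.035, 0, 0, 0, 0, -0.28, 0.0147, 0.035, 0, 0, 0, 0, -0.28, 0.0147, 0.035, 0, 0, 0, 0, -0.28, 0.0147, 0.035, 0, 0, 0, 0, -0.28, 0.0147, 0.035, 0, 0, 0, 0, -0.28, 0.0147, 0.035, 0, 0, 0, 0, -0.28, 0.0147, 0.035, 0, 0, 0, 0, -0.28, 0.0147, 0.035, 0, 0, 0, 0, -0.28, 0, 0, 0, 0, 0, 0, -0.28, 0, 0, 0, 0, 0, 0, -0.28, 0, 0, 0, 0, 0, 0])

```text
clock: 16.53
ee_pos: [0.4622, 0.3654, 0.2464]
ee_rot: [-0.107, -3.137, 0.004]
force: [0.6, -0.1, 0.7]
finger_gap: 0.64
gripper_force: 0.0
```

```bash
python3 bl.py
```

```text
[298 140  23  23 398] top centre [436.1 437.5] r 15.5 med col [ 64. 169. 159.]
[247 163  22  22 382] top centre [462.2 367.6] r 15.5 med col [202. 203. 196.]
[268 208  21  21 340] top centre [528.1 392.3] r 15.9 med col [ 52. 154. 145.]
[215 210  21  21 340] top centre [526.7 316.6] r 16.2 med col [ 45.  84. 178.]
[205 348  88   9 385] top centre [772.1 331.7] r 73.8 med col [42. 43. 38.]
t 16.58 L -107.0 454.2 z 247.0 yaw -3.97 tilt [-0.1  -0.11] F [-0.77, -0.73, np.float64(0.36)] gap 0.639 gf 0.0
[0.46263105 0.36487586 0.24695311]
```

play_rows(steps=[-0.28, 0, 0.0026, 0.02, 0, 0, 0, -0.28, 0, 0, 0.04, 0, 0, 0, -0.28, 0, 0, 0.04, 0, 0, 0, -0.28, 0, 0, 0.04, 0, 0, 0, -0.28, 0, 0, 0.04, 0, 0, 0, -0.28, 0, 0, 0.03, 0, 0, 0, -0.28, 0, 0, 0.008, 0, 0, 0, -0.28, 0, 0, 0, 0, 0, 0, -0.28, 0, 0, 0, 0, 0, 0, 0.5, 0, 0, 0, 0, 0, 0, 0.5, 0, 0, 0, 0, 0, 0, 0.5, 0, 0, 0, 0, 0, 0, 0.5, 0, 0, 0, 0, 0, 0, 0.5, 0, 0, 0, 0, 0, 0, 0.5, 0, 0, 0, 0, 0, 0, 0.5, 0, 0, 0, 0, 0, 0], squeeze=20)

```text
clock: 17.92
ee_pos: [0.4632, 0.3688, 0.0315]
ee_rot: [0.107, 3.138, 0.001]
force: [-0.3, -0.7, 4.4]
finger_gap: 0.312
gripper_force: 20.0
```

```bash
python3 m.py
```

```text
t 17.92 L -106.7 458.2 z 31.5 yaw -3.90 tilt [0.08 0.02] F [-0.25, -0.74, np.float64(4.43)] gap 0.312 gf 20.0
[ 0.577  0.273  1.508 -0.     1.359 -0.926]
```

play_rows(steps=[0.5, 0, 0, -0.02, 0, 0, 0, 0.5, 0, 0, -0.04, 0, 0, 0, 0.5, 0, 0, -0.04, 0, 0, 0, 0.5, 0, 0, -0.03, 0, 0, 0, 0.5, -0.0121, -0.0352, 0, 0, 0, 0, 0.5, -0.0121, -0.0352, 0, 0, 0, 0, 0.5, -0.0121, -0.0352, 0, 0, 0, 0, 0.5, -0.0121, -0.0352, 0, 0, 0, 0, 0.5, -0.0121, -0.0352, 0, 0, 0, 0, 0.5, -0.0121, -0.0352, 0, 0, 0, 0, 0.5, -0.0121, -0.0352, 0, 0, 0, 0, 0.5, -0.0121, -0.0352, 0, 0, 0, 0, 0.5, -0.0121, -0.0352, 0, 0, 0, 0, 0.5, -0.0121, -0.0352, 0, 0, 0, 0, 0.5, -0.0121, -0.0352, 0, 0, 0, 0, 0.5, -0.0121, -0.0352, 0, 0, 0, 0, 0.5, -0.0121, -0.0352, 0, 0, 0, 0, 0.5, 0, 0, 0, 0, 0, 0, 0.5, 0, 0, 0, 0, 0, 0, 0.5, 0, 0, 0, 0, 0, 0])

```text
clock: 19.58
ee_pos: [0.588, -0.0981, 0.1593]
ee_rot: [-0.108, -3.138, -0.002]
force: [-0.1, 0.2, -1.1]
finger_gap: 0.312
gripper_force: 20.0
```

```bash
python3 m.py
```

```text
t 19.58 L 49.1 0.7 z 159.3 yaw -3.93 tilt [-0.1   0.08] F [-0.12, 0.14, np.float64(-1.1)] gap 0.312 gf 20.0
[-2.610e-01  2.040e-01  1.330e+00  1.000e-03  1.610e+00 -1.763e+00]
```

play_rows(steps=[0.5, 0.0015, 0, 0.03, 0, 0, 0, 0.5, 0, 0, 0.03, 0, 0, 0, 0.5, 0, 0, 0.025, 0, 0, 0, 0.5, 0, 0, 0.01, 0, 0, 0, 0.5, 0, 0, 0, 0, 0, 0, 0.5, 0, 0, 0, 0, 0, 0, 0.5, 0, 0, 0, 0, 0, 0, 0.5, 0, 0, 0, 0, 0, 0, 0.5, 0, 0, 0, 0, 0, 0])

```text
clock: 20.33
ee_pos: [0.5883, -0.0987, 0.0676]
ee_rot: [0.107, 3.136, -0.001]
force: [0.7, -0.3, -2.1]
finger_gap: 0.318
gripper_force: 20.0
```

```bash
python3 m.py
```

```text
t 20.33 L 49.5 0.2 z 67.6 yaw -3.90 tilt [ 0.22 -0.05] F [0.73, -0.27, np.float64(-2.15)] gap 0.318 gf 20.0
[-0.261  0.251  1.46   0.     1.427 -1.764]
```

play_rows(steps=[0.5, 0.001, 0, 0.006, 0, 0, 0, 0.5, 0, 0, 0.006, 0, 0, 0, 0.5, 0, 0, 0.002, 0, 0, 0, 0.5, 0, 0, 0, 0, 0, 0, 0.5, 0, 0, 0, 0, 0, 0, 0.5, 0, 0, 0, 0, 0, 0])

```text
clock: 20.83
ee_pos: [0.5859, -0.0985, 0.0513]
ee_rot: [-0.107, -3.14, -0.0]
force: [0.6, -0.8, -1.2]
finger_gap: 0.313
gripper_force: 20.0
```

```bash
python3 m.py
```

```text
t 20.83 L 47.1 0.2 z 51.3 yaw -3.91 tilt [-0.    0.01] F [0.65, -0.79, np.float64(-1.22)] gap 0.313 gf 20.0
[-0.262  0.262  1.48   0.     1.4   -1.764]
```

play_rows(steps=[0.5, 0, 0, 0.004, 0, 0, 0, 0.5, 0, 0, 0.004, 0, 0, 0, 0.5, 0, 0, 0.003, 0, 0, 0, 0.5, 0, 0, 0, 0, 0, 0, 0.5, 0, 0, 0, 0, 0, 0])

```text
clock: 21.25
ee_pos: [0.5856, -0.0983, 0.0398]
ee_rot: [-0.107, -3.139, -0.001]
force: [0.1, 0.6, -1.8]
finger_gap: 0.318
gripper_force: 20.0
```

play_rows(steps=[0.5, 0, 0, 0.0015, 0, 0, 0, 0.5, 0, 0, 0.001, 0, 0, 0, 0.5, 0, 0, 0, 0, 0, 0])

```text
clock: 21.5
ee_pos: [0.5859, -0.0983, 0.0377]
ee_rot: [-0.107, -3.14, -0.0]
force: [-0.1, -0.4, -1.8]
finger_gap: 0.312
gripper_force: 20.0
```

```bash
python3 m.py
```

```text
t 21.50 L 47.1 0.3 z 37.7 yaw -3.91 tilt [-0.01  0.01] F [-0.05, -0.45, np.float64(-1.81)] gap 0.312 gf 20.0
[-0.262  0.273  1.495  0.     1.374 -1.764]
```

play_rows(steps=[0.5, 0, 0, 0.001, 0, 0, 0, 0.5, 0, 0, 0.0005, 0, 0, 0, 0.5, 0, 0, 0, 0, 0, 0])

```text
clock: 21.75
ee_pos: [0.5862, -0.0984, 0.0375]
ee_rot: [0.107, 3.139, -0.0]
force: [-1.7, -0.1, 4.3]
finger_gap: 0.314
gripper_force: 20.0
```

play_rows(steps=[-0.28, 0, 0, 0, 0, 0, 0, -0.28, 0, 0, 0, 0, 0, 0, -0.28, 0, 0, 0, 0, 0, 0, -0.28, 0, 0, 0, 0, 0, 0, -0.28, 0, 0, 0, 0, 0, 0, -0.28, 0, 0, 0, 0, 0, 0, -0.28, 0, 0, -0.03, 0, 0, 0, -0.28, 0, 0, -0.04, 0, 0, 0, -0.28, 0, 0, -0.04, 0, 0, 0, -0.28, 0, 0, -0.04, 0, 0, 0, -0.28, 0, 0, -0.04, 0, 0, 0, -0.28, 0, 0, -0.02, 0, 0, 0, -0.28, 0, 0, 0, 0, 0, 0, -0.28, 0, 0, 0, 0, 0, 0])

```text
clock: 22.92
ee_pos: [0.5866, -0.0986, 0.248]
ee_rot: [0.107, 3.136, -0.001]
force: [-0.6, -0.7, 0.0]
finger_gap: 0.64
gripper_force: 0.0
```

```bash
python3 tr.py
```

```text
t 22.97 L 46.9 0.3 z 245.5 yaw -3.91 tilt [-0.04  0.02] F [-0.37, 0.57, np.float64(0.22)] gap 0.643 gf 0.0
[245 162  22  23 390] z 0.0764 L [46.6 -0. ] [ 31.4 -14.2] [61.7 14.1]
[245 187  22  22 369] z 0.0764 L [81.2 -0.1] [ 66.  -14.6] [96.5 14.4]
btn [-4.27769513e-02 -6.02094469e-05] 179
```

Both blanks stand upright at x 46.6 and 81.2, and the follower is still caught. Now the button, with shut fingers.

play_rows(steps=[1, 0.03, 0, 0, 0, 0, 0, 1, 0.03, 0, 0, 0, 0, 0, 1, 0.03, -0.0003, 0, 0, 0, 0, 1, 0, 0, 0.03, 0, 0, 0, 1, 0, 0, 0.03, 0, 0, 0, 1, 0, 0, 0.03, 0, 0, 0, 1, 0, 0, 0.03, 0, 0, 0, 1, 0, 0, 0.03, 0, 0, 0, 1, 0, 0, 0.014, 0, 0, 0, 1, 0, 0, 0, 0, 0, 0, 1, 0, 0, 0, 0, 0, 0, 1, 0, 0, 0, 0, 0, 0], squeeze=10)

```text
clock: 23.97
ee_pos: [0.4961, -0.0926, 0.0823]
ee_rot: [-0.107, -3.14, -0.0]
force: [0.2, 0.2, 1.1]
finger_gap: 0.003
gripper_force: 0.0
```

```bash
python3 m.py
```

```text
t 23.97 L -42.9 0.1 z 82.3 yaw -3.91 tilt [-0.01  0.01] F [0.17, 0.17, np.float64(1.12)] gap 0.003 gf 0.0
[-0.297  0.045  1.663  0.     1.434 -1.799]
```

play_rows(steps=[1, 0, 0, 0.009, 0, 0, 0, 1, 0, 0, 0.009, 0, 0, 0, 1, 0, 0, 0, 0, 0, 0, 1, 0, 0, 0, 0, 0, 0])

```text
clock: 24.3
ee_pos: [0.4957, -0.0924, 0.0638]
ee_rot: [-0.107, -3.139, -0.001]
force: [0.1, 0.3, -0.2]
finger_gap: 0.007
gripper_force: 0.0
```

play_rows(steps=[1, 0, 0, 0.002, 0, 0, 0, 1, 0, 0, 0.001, 0, 0, 0, 1, 0, 0, 0, 0, 0, 0])

```text
clock: 24.55
ee_pos: [0.4966, -0.0927, 0.0623]
ee_rot: [0.107, 3.138, -0.0]
force: [-1.6, 0.6, 2.8]
finger_gap: 0.008
gripper_force: 1.5
```

play_rows(steps=[1, 0, 0, 0.001, 0, 0, 0, 1, 0, 0, 0.001, 0, 0, 0, 1, 0, 0, 0, 0, 0, 0])

```text
clock: 24.8
ee_pos: [0.4968, -0.0927, 0.0602]
ee_rot: [0.107, 3.138, -0.001]
force: [0.4, 0.5, 2.3]
finger_gap: 0.009
gripper_force: 1.3
```

play_rows(steps=[1, 0, 0, 0.001, 0, 0, 0, 1, 0, 0, 0.001, 0, 0, 0, 1, 0, 0, 0, 0, 0, 0, 1, 0, 0, 0, 0, 0, 0])

```text
clock: 25.13
ee_pos: [0.4972, -0.0928, 0.058]
ee_rot: [0.107, 3.137, -0.001]
force: [2.1, 0.5, 3.3]
finger_gap: 0.004
gripper_force: 1.6
```

```bash
python3 m.py
```

```text
t 25.13 L -41.8 -0.1 z 58.0 yaw -3.91 tilt [ 0.15 -0.02] F [2.08, 0.68, np.float64(3.31)] gap 0.004 gf 1.6
[-0.297  0.066  1.693  0.     1.381 -1.799]
```

play_rows(steps=[1, 0, 0, 0.001, 0, 0, 0, 1, 0, 0, 0, 0, 0, 0, 1, 0, 0, 0, 0, 0, 0, 1, 0, 0, 0, 0, 0, 0])

```text
clock: 25.47
ee_pos: [0.4966, -0.0927, 0.0566]
ee_rot: [0.107, 3.139, -0.0]
force: [1.9, -0.3, 3.6]
finger_gap: 0.005
gripper_force: 1.8
```

```bash
python3 m.py
```

```text
t 25.47 L -42.4 -0.0 z 56.6 yaw -3.91 tilt [ 0.06 -0.01] F [1.95, -0.2, np.float64(3.65)] gap 0.005 gf 1.8
[-0.297  0.066  1.694  0.     1.38  -1.799]
```

play_rows(steps=[1, 0, 0, 0.001, 0, 0, 0, 1, 0, 0, 0, 0, 0, 0, 1, 0, 0, 0, 0, 0, 0])

```text
clock: 25.72
ee_pos: [0.4963, -0.0926, 0.0554]
ee_rot: [0.107, 3.139, -0.0]
force: [3.2, -0.9, 4.2]
finger_gap: 0.008
gripper_force: 1.9
```

```bash
cat > fo.py <<'E'
from m import *
b=cam('top');hsv=cv2.cvtColor(b['img'],cv2.COLOR_RGB2HSV)
m=cv2.inRange(hsv,(0,150,60),(8,255,255));m[:, :285]=0;m[:,320:]=0;m[:175]=0;m[265:]=0
ys,xs=np.nonzero(m);Q=(onz(b,np.c_[xs,ys],.051)[:,:2]-O)@M.T*1000;print('red',len(Q),Q.min(0),Q.max(0))
w=cam('wrist');P=cloud(w);L=P.copy();L[...,:2]=(P[...,:2]-O)@M.T
k=(abs(L[...,1])<.02)&(L[...,2]>.092)&(L[...,2]<.104)&(L[...,0]>-.04)&(L[...,0]<.1)
if k.sum():q=L[k]*1000;print('grip',k.sum(),q.min(0),q.max(0))
st()
E
python3 fo.py
```

```text
Traceback (most recent call last):
  File "fo.py", line 4, in <module>
    ys,xs=np.nonzero(m);Q=(onz(b,np.c_[xs,ys],.051)[:,:2]-O)@M.T*1000;print('red',len(Q),Q.min(0),Q.max(0))
                                                                                         ~~~~~^^^
ValueError: zero-size array to reduction operation minimum which has no identity
```

```bash
sed -i '2,4d' fo.py; sed -i '1a import cv2' fo.py
cat >> fo.py <<'E'
save(w,'w4.png')
E
python3 fo.py
```

```text
grip 215 [ 3.64910033 -2.48205949 95.79352675] [ 28.91317597   2.0721246  100.5065348 ]
t 25.82 L -42.7 -0.0 z 55.5 yaw -3.91 tilt [ 0.03 -0.01] F [3.08, -0.12, np.float64(4.09)] gap 0.002 gf 1.9
```

View pics/w4.png

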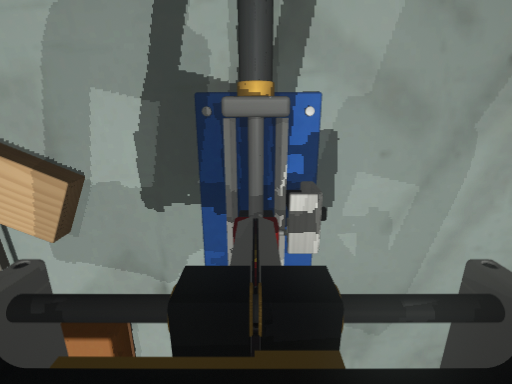

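The grip front has moved from x 18 to about 29, so the catch is free and only the finger's friction holds the follower. I lift the finger.

play_rows(steps=[1, 0, 0, -0.01, 0, 0, 0, 1, 0, 0, -0.02, 0, 0, 0, 1, 0, 0, -0.03, 0, 0, 0, 1, 0, 0, -0.04, 0, 0, 0, 1, 0, 0, -0.04, 0, 0, 0, 1, 0, 0, -0.04, 0, 0, 0, 1, -0.02, 0, -0.01, 0, 0, 0, 1, -0.03, 0, 0, 0, 0, 0, 1, -0.03, 0, 0, 0, 0, 0, 1, 0, 0, 0, 0, 0, 0, 1, 0, 0, 0, 0, 0, 0, 1, 0, 0, 0, 0, 0, 0, 1, 0, 0, 0, 0, 0, 0])

```text
clock: 26.9
ee_pos: [0.5744, -0.0978, 0.2452]
ee_rot: [-0.107, -3.138, -0.001]
force: [-0.2, -0.9, 0.3]
finger_gap: 0.008
gripper_force: 0.0
```

```bash
python3 tr.py; sed -i 's/w4.png/w5.png/' fo.py; python3 fo.py
```

```text
t 26.95 L 35.8 0.1 z 245.6 yaw -3.92 tilt [-0.06  0.01] F [-0.18, -0.46, np.float64(0.6)] gap 0.005 gf 0.0
[245 179  22  39 678] z 0.0764 L [68.2  0. ] [ 40.8 -14.6] [95.6 14.6]
btn [-0.0253347  -0.00015918] 166
grip 369 [  4.57929669 -15.38068503  92.46128575] [ 36.17776618  15.46614051 100.30716893]
t 27.00 L 36.0 0.0 z 246.0 yaw -3.92 tilt [-0. -0.] F [-0.36, -0.07, np.float64(-0.81)] gap 0.004 gf 0.0
```

View pics/w5.png

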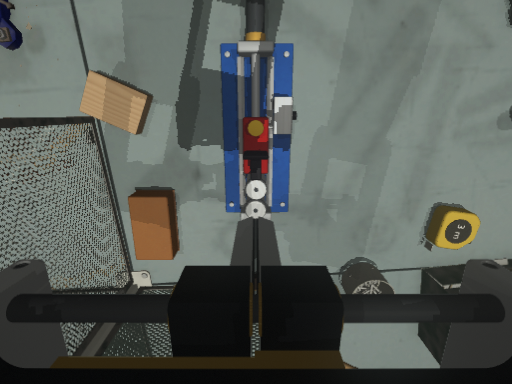

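The follower has closed, with both blanks upright at (256,188) and (256,210) and nothing else moved. I wait briefly and confirm it is at rest.

play_rows(steps=[1, 0, 0, -0.02, 0, 0, 0, 1, 0, 0, 0, 0, 0, 0, 1, 0, 0, 0, 0, 0, 0, 1, 0, 0, 0, 0, 0, 0, 1, 0, 0, 0, 0, 0, 0, 1, 0, 0, 0, 0, 0, 0, 1, 0, 0, 0, 0, 0, 0, 1, 0, 0, 0, 0, 0, 0, 1, 0, 0, 0, 0, 0, 0, 1, 0, 0, 0, 0, 0, 0])

```text
clock: 27.83
ee_pos: [0.5759, -0.098, 0.2652]
ee_rot: [-0.107, -3.14, -0.0]
force: [0.3, 0.5, -0.1]
finger_gap: 0.005
gripper_force: 0.0
```

```bash
python3 tr.py
```

```text
t 27.88 L 37.1 -0.0 z 265.3 yaw -3.91 tilt [-0.01  0.01] F [-0.15, -0.29, np.float64(-0.15)] gap 0.006 gf 0.0
[246 174  21  40 666] z 0.0765 L [69.8  0.5] [ 40.4 -14. ] [99.2 14.9]
btn [-0.0252921  -0.00019124] 152
```

```bash
python3 -c "
from workcell import order
print(order.job_done())"
```

```text
the job is handed in; nothing more can be done
None
```

The job is handed in at about 28 s of the 72 s allowed: the follower is closed on both upright blanks at about 55 mm of travel and at rest, the fingers are clear, and I saw nothing else on the bench move; no verdict was returned.

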